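# Lock the meter cradle's clamp stud in the T-slot rail

## Robot

A 6-joint arm with a two-finger parallel gripper is mounted at the origin on a cart in front of the work surface, level with it; the furniture and walls round the work are solid. World frame = base frame: x ahead of the robot, y to its left, z up, the work surface at z = 0. Lengths are in mm, angles in rad, forces in N, time in s.
With the tool pointing down it reaches from about 325 to 750 mm from the base axis. Payload 7.6 kg.
Tool frame: the origin (TCP) lies at the centre of the arm's flange, where the gripper is bolted on; the fingertips stand 173 mm ahead of it and the grasp point (between the pads) lies 155 mm ahead of it; y points along the fingers, z is the direction in which the jaws open and shut, and the axes are right-handed (so a half turn about y gives the same grasp; the last joint's range is limited). The gripper opens to 85 mm and grips with 20 to 120 N. Pads are 22 mm wide; open, the fingers measure 114 mm over their backs; the gripper's body (76 mm by 85 mm) begins 54 mm behind the grasp point. The pads swing forward as they close: fully open they stand 13 mm farther back than shut.
Start: joints at [1.104, 0.052, 1.401, -0, 1.689, -0.07], TCP at [202.875, 484.222, 404.723] pointing down, gripper open.
Joint ranges: [-2.9, 2.9], [-0.91, 2.17], [0.12, 2.37], [-1.06, 4.2], [0.26, 2.73], [-2.93, 2.93]. Speed limits (rad/s): [2.57, 2.57, 3.01, 3.14, 3.14, 3.14].

## Interface

Orientations are given as [roll, pitch, yaw] about the fixed x, y, z axes, in that order (R = Rz(yaw) Ry(pitch) Rx(roll)).
In Python, from station import robot gives the robot as it stands.
- The arm moves only by the shell command python3 -m crank 'ROWS' [OPENING] [FORCE]. ROWS is JSON, one flat list of numbers, 4 for each row, row after row: the shift along the tool's x, y, z in units of 25 mm (1.0 is 25 mm), then the turn about the tool's y in rad. A call has 1 to 5 rows; each row shifts and turns the commanded pose from where the row before left it, along the tool's axes as they then stand; what a row does not reach is not made up. A row lasts 1/12 s, in which the tool goes at most 41.7 mm and 7.16 degrees, less where a joint would pass 70% of its speed; a pose out of reach is approached as far as the arm can. A call is refused whole if a number of a shift passes 1 or a number of a turn 0.125, either way. A call with a gripper value outside its range is refused whole. OPENING is the finger opening in mm, from 0 to 85.4, set as the call begins (- or left out, the last holds). The fingers move at their own pace and stop on an object; FORCE is the grip in N (left out, the last holds). Time passes only in rows, so rows that do not move let the fingers close. It gives the time, the measured TCP pose, the force and the opening at its end, in the units of the state.
- robot.state(): the state, without advancing time (a new reading comes with each control period).
- robot.read_camera(name): name is "scene" or "top" or "wrist"; returns the picture (420x560x3 uint8, red, green, blue); there is no depth.
- robot.camera_params(name): a dict with "vfov" (degrees; the focal length in pixels is half the picture's height over the tangent of half this angle, whatever the lens; pixels are square), "cx", "cy" (the principal point, pixels), "k1" (the pictures are not rectified: a ray, as slopes to the right and down, at radius r is drawn at 1 + k1 r^2 times it, then the intrinsics apply), "view" (4x4, takes a point from world to camera coordinates). Camera axes: x right, y down, z forward; pixel columns grow to the right and rows downward; lengths in mm; the calibration is good to about 2 mm. A picture is of the moment at which its call begins: read the wrist's pose just before it. camera_params takes no time and is no camera call; for the wrist camera it gives the pose at the moment of the call.
- robot.hand_in(): hands the job in, once; it reports no verdict.
The state is a dict: "time_s": time; "joints": joint angles; "dq": joint speeds; "effort": joint torques, N m; "position": TCP position; "ee_rot": TCP orientation; "ft_force": force on the tool from outside, world axes, zero at the start; "wrist_torque": the same for the moment, N m; "gripper_width": opening from 0.0 (shut) to 1.0 (fully open).
Only numpy, scipy, OpenCV 4.12 (cv2) and the standard library are available. Lean on these libraries where they do the work, as an engineer would, in place of code of your own. Each camera call takes 0.05 s, during which the arm holds its last target.

## Task

Clamp the flow meter's cradle to the bench rail with the orange-handled T-stud: lower its head into the wide loading window of the rail's slot, slide it upright along the slot until it is home between the tines of the dark foot, at the end by the meter, and only then turn it a quarter turn so that its handle stands straight across the rail. Let go and leave it standing upright in the slot, and leave the blue-handled stud where it stands.

Things in the scene. Friction and masses are not known exactly. Their poses are not given: they have to be found in the camera images.
- orange_stud: loose steel T-stud, orange handle, 74 mm high, 0.15 kg, standing on the bench. Origin: centre of the underside; z up. Head 46 (x) x 24 (y) x 8 mm; stem 12 mm diameter; collar 34 mm diameter, 30 to 35 mm up; handle: flat bar 50 (x, parallel to the head) x 16 mm (y), 52 to 74 mm up: grip across its 16 mm, 63 mm up. Same after a half turn.
- blue_stud: a second stud of the same shape and size with a blue handle, standing on the bench; to be left alone. Origin and axes as for the orange one.
- rail: fixed grey T-slot rail on the bench, 210 (x) x 76 (y) x 27 mm high. Origin: centre of underside; x along the slot, towards the cradle with the yellow flow meter (x = 108 to 190 mm, 150 mm wide, 35 mm high); z up. Cavity inside 60 mm wide, x = -96 to 96 mm, floor 5 mm and ceiling 21 mm above the bench; a stud's head slides and turns freely in it.
- rail_window (a point): centre of the slot's loading window, on the cavity floor (5 mm above the bench), at rail x = -60 mm; axes as the rail's. The window in the 6 mm lips is 36 mm wide, x = -96 to -24 mm, then funnels to 20 mm at x = -8 mm. The head goes in only here, its length along the rail; lifted up to 6 mm off the floor it still slides under the lips.
- rail_seat (a point): where the stem belongs, on the cavity floor (5 mm above the bench), at rail x = 56 mm, 4 mm short of the stem touching the slot's end; axes as the rail's. The slot is 20 mm wide from x = -8 mm to its end at x = 66 mm. The dark foot's two tines lie on the lips from x = 30 mm, 20 mm apart, top 31 mm above the bench; the collar passes over them.
Things that resemble listed ones, but are neither listed nor needed, are in the scene too. Leave any green, pink or red look-alike of the orange_stud alone.

How it is judged (in metres and radians):
On the way, in this order (a step that is already met when the one before it is completed fails the run):
1. the orange stud's head is down in the loading window, below the lips, the stud upright (horizontal distance between orange_stud and rail_window below 0.025 m and z of orange_stud in the frame of rail below 0.0135 m and angle between orange_stud's own z axis and vertical below 0.2 rad), for 0.1 s.
2. the stud has been slid to the seat between the tines, its head still along the slot (within 30 degrees) (horizontal distance between orange_stud and rail_seat below 0.015 m and z of orange_stud in the frame of rail below 0.0135 m and angle between orange_stud's own z axis and vertical below 0.2 rad and angle between the x axis of orange_stud and the x axis of rail, either way round below 0.52 rad), for 0.1 s.
At the end, for the whole second after the job is handed in: the orange stud stands upright (within 7 degrees) and at rest on the slot's floor, its stem within 15 mm of the seat, its head and handle across the rail within 15 degrees; the blue stud still stands within 30 mm of where it was (horizontal distance between orange_stud and rail_seat below 0.015 m and z of orange_stud in the frame of rail below 0.008 m and angle between orange_stud's own z axis and vertical below 0.12 rad and angle between the x axis of orange_stud and the y axis of rail, either way round below 0.26 rad and linear speed of orange_stud below 0.02 m/s and distance of blue_stud from where it was at the start of the episode below 0.03 m and angle between blue_stud's own z axis and vertical below 0.2 rad); the robot touches nothing.
It fails at once if the blue stud is knocked over or moved by more than 30 mm (distance of blue_stud from where it was at the start of the episode above 0.03 m or angle between blue_stud's own z axis and vertical above 0.5 rad).
It also fails if it takes over 51 s, if anything falls off the work surface, if the arm or the gripper's body presses on something with over 40 N, if the wrist force passes 120 N, or if a joint passes its speed limit or range.

## Working session

There is one attempt and no reset: what is moved stays moved. The work goes in short steps, Python scripts to look and compute and a shell command to move; the robot and the scene stay as the last step left them, time stands still between calls to the robot, and variables do not carry over. Pictures are saved under pics/ and viewed, and the job is handed in when it is done.

```bash
ls; mkdir -p pics; python3 - <<'E'
from station import robot
import cv2
print(robot.state())
for n in ["scene","top","wrist"]:
    p=robot.camera_params(n);print(n,p)
    cv2.imwrite(f"pics/{n}0.png",robot.read_camera(n)[:,:,::-1])
E
```

```text
pics
{'time_s': 0.0, 'joints': array([ 1.10370906e+00,  5.28544954e-02,  1.40169293e+00, -1.64397121e-05,
        1.68856223e+00, -7.02890045e-02]), 'dq': array([-0.00076213,  0.00038499,  0.00113078,  0.00050561,  0.00070607,
       -0.00077928]), 'effort': array([ 1.31270208e-04, -3.81667542e+01, -3.60186589e+01, -1.15226476e-04,
        6.23705098e-03,  4.46653769e-05]), 'position': array([202.86300941, 484.2047161 , 403.87897933]), 'ee_rot': array([-1.57231073e+00,  9.02526695e-05, -3.96800254e-01]), 'ft_force': array([ 0.35560644, -0.16073075, -0.48337736]), 'wrist_torque': array([-0.00393317,  0.016101  , -0.02761916]), 'gripper_width': 1.000044045269788}
scene {'vfov': 51.92006016694006, 'cx': 271.6453821478877, 'cy': 202.62562985360032, 'k1': -0.06901241267185818, 'view': array([[-1.61727181e-01, -9.86815048e-01, -6.35451917e-03,
         2.16244879e+02],
       [-8.40789578e-01,  1.41160816e-01, -5.22634202e-01,
         4.71763883e+02],
       [ 5.16640304e-01, -7.91813427e-02, -8.52533349e-01,
         7.05573131e+02],
       [ 0.00000000e+00,  0.00000000e+00,  0.00000000e
[... 255 characters left out ...]
1e-01, -2.28358301e-03, -1.89556286e-01,
         5.23219609e+02],
       [ 1.89569560e-01, -1.40785533e-02, -9.81766355e-01,
         1.26788973e+03],
       [ 0.00000000e+00,  0.00000000e+00,  0.00000000e+00,
         1.00000000e+00]])}
wrist {'vfov': 69.80774052549411, 'cx': 276.595467893825, 'cy': 211.79577036532817, 'k1': -0.04370747424907599, 'view': array([[ 3.86503012e-01,  9.22283977e-01, -2.77278496e-03,
        -5.23715230e+02],
       [ 8.73580753e-01, -3.65125475e-01,  3.21776406e-01,
        -4.23816372e+01],
       [ 2.95756809e-01, -1.26789802e-01, -9.46811627e-01,
         3.81227479e+02],
       [ 0.00000000e+00,  0.00000000e+00,  0.00000000e+00,
         1.00000000e+00]])}
```

View pics/scene0.png

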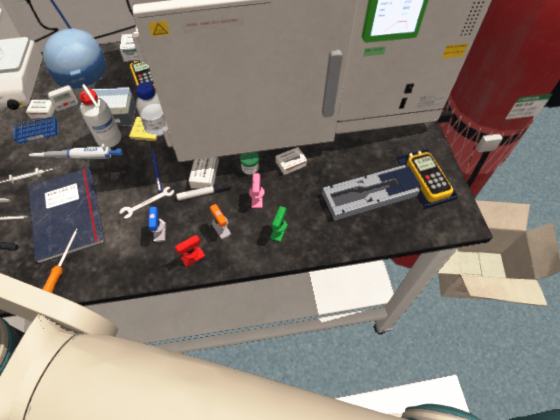

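View pics/top0.png

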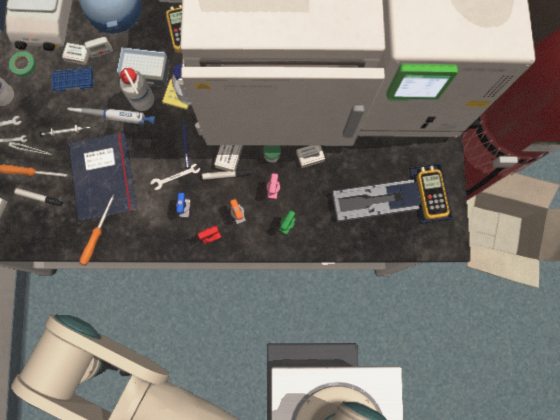

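View pics/wrist0.png

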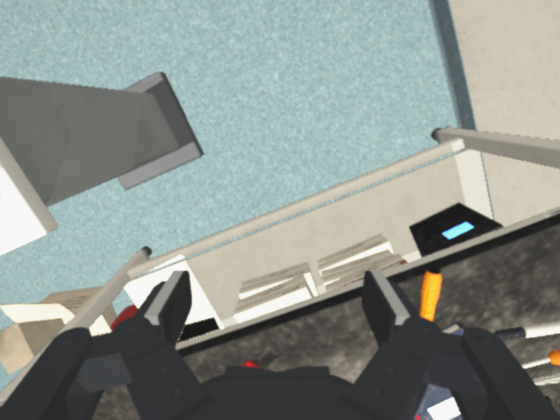

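```bash
cat > h.py <<'E'
import numpy as np, cv2
from station import robot
def K(p):
    f=210/np.tan(np.radians(p['vfov'])/2); return np.array([[f,0,p['cx']],[0,f,p['cy']],[0,0,1]])
def D(p): return np.array([p['k1'],0,0,0,0.])
def ray(p,uv):
    q=cv2.undistortPoints(np.array(uv,float).reshape(-1,1,2),K(p),D(p)).reshape(-1,2)
    V=p['view'];d=np.c_[q,np.ones(len(q))]@V[:3,:3]
    return -V[:3,:3].T@V[:3,3],d
def plane(p,uv,z):
    o,d=ray(p,uv); return o+d*((z-o[2])/d[:,2])[:,None]
def proj(p,X):
    V=p['view'];X=np.asarray(X,float).reshape(-1,3)
    return cv2.projectPoints(X,cv2.Rodrigues(V[:3,:3])[0],V[:3,3],K(p),D(p))[0].reshape(-1,2)
E
python3 - <<'E'
from h import *
for n,rois in dict(top=[(160,150,200,110),(320,150,140,90)],scene=[(130,160,180,110),(310,140,160,90)]).items():
    im=cv2.imread(f"pics/{n}0.png")
    for i,(x,y,w,h) in enumerate(rois):
        c=im[y:y+h,x:x+w]; cv2.imwrite(f"pics/{n}_c{i}.png",cv2.resize(c,None,fx=4 if i==0 else 5,fy=4 if i==0 else 5,interpolation=cv2.INTER_CUBIC))
    hsv=cv2.cvtColor(im,cv2.COLOR_BGR2HSV);p=robot.camera_params(n)
    for nm,lo,hi in [("orange",(8,150,120),(18,255,255)),("blue",(108,150,90),(125,255,255)),("green",(50,150,60),(75,255,255))]:
        m=cv2.inRange(hsv,lo,hi);k,l,s,c=cv2.connectedComponentsWithStats(m)
        for j in range(1,k):
            if s[j,4]>25:
                pts=np.argwhere(l==j)[:,::-1].astype(np.float32);r=cv2.minAreaRect(pts)
                print(n,nm,s[j],c[j].round(1),np.round(r[1],1),round(r[2],1),plane(p,c[j],66)[0].round(0))
E
```

```text
top orange [  0 165  35  11 264] [ 16.3 169.7] [34.6  8.3] 5.4 [630. 800.  66.]
top orange [230 199  12  20 109] [235.8 208.3] [20.2  6.8] 66.0 [532. 246.  66.]
top orange [ 80 227  21  38 325] [ 89.9 246. ] [ 9.2 39. ] 24.6 [438. 598.  66.]
top blue [176 193   9  20 107] [180.4 202.6] [ 6.6 19.6] 7.1 [546. 382.  66.]
scene orange [210 204  17  23 183] [218.  214.9] [24.1  8.8] 58.0 [531. 246.  66.]
scene orange [ 42 265  20  28 269] [ 52.4 278.3] [10.7 27.7] 25.3 [441. 584.  66.]
scene blue [136  82  17  12 146] [144.2  87.8] [10.7 16.1] 63.4 [940. 399.  66.]
scene blue [ 14 117  42  26 454] [ 36.4 130.4] [17.  44.4] 73.4 [842. 665.  66.]
scene blue [110 149  12   6  34] [116.1 151.5] [10.6  5.1] 15.9 [740. 465.  66.]
scene blue [148 206  11  25 144] [153.3 218.5] [ 9.3 24.2] 4.1 [544. 381.  66.]
scene green [363   0  65  42 579] [384.8  24.7] [41. 64.] 90.0 [1087. -293.   66.]
scene green [271 206  16  36 355] [278.5 224.5] [14.5 34. ] 21.8 [487. 124.  66.]
```

View pics/top_c0.png

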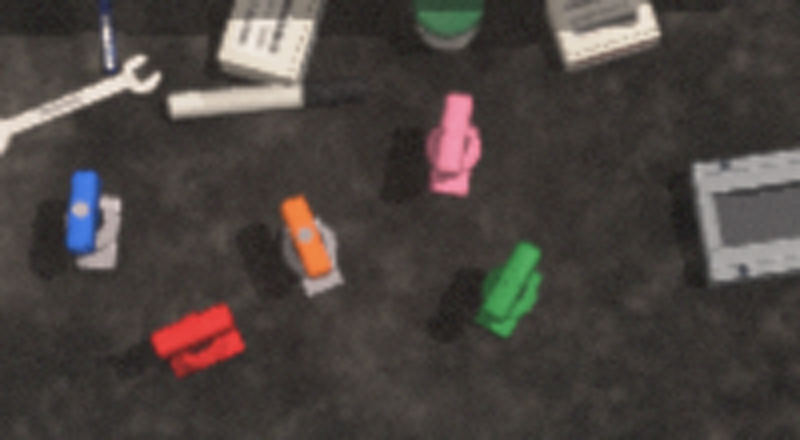

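View pics/top_c1.png

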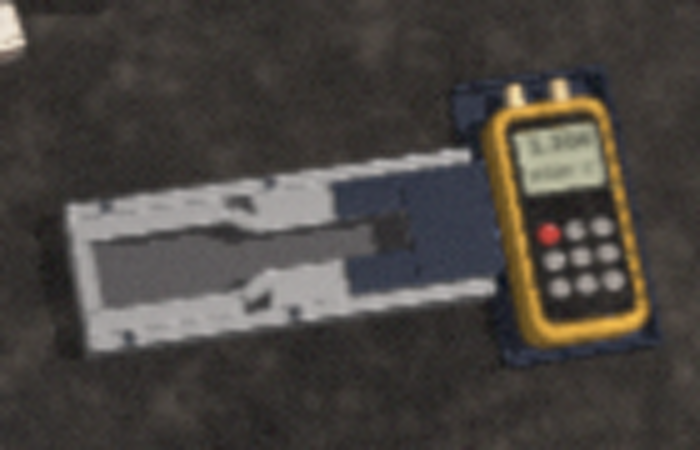

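View pics/scene_c1.png

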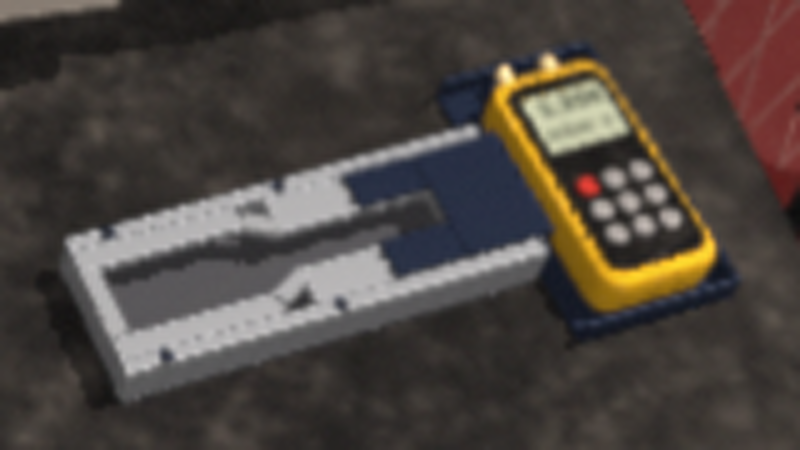

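View pics/scene_c0.png

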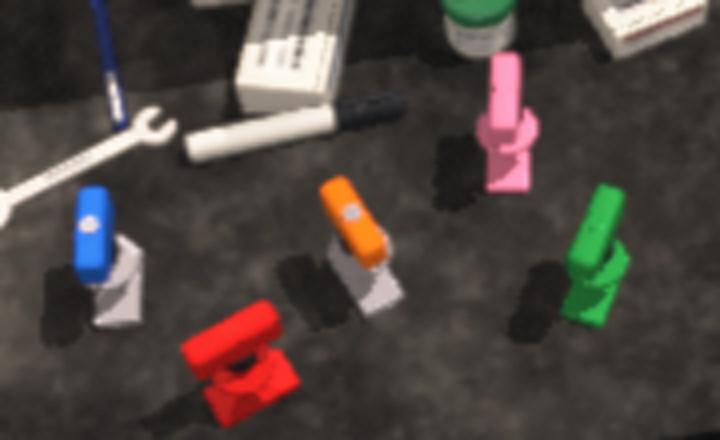

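```bash
python3 - <<'E'
from h import *
T=robot.camera_params('top');S=robot.camera_params('scene')
t=lambda a:np.array(a,float)/5+[320,150]-.4
s=lambda a:np.array(a,float)/5+[310,140]-.4
A=plane(T,t([[67,205],[88,352],[468,152],[495,290],[332,184],[350,295]]),27);print("top",A.round(1))
B=plane(S,s([[67,240],[125,378],[475,127],[545,245],[345,178],[395,277]]),27);print("scene",B.round(1))
for A in (A,B):
  for a,b in((0,2),(1,3),(0,1)):
    d=A[b]-A[a];print(np.degrees(np.arctan2(d[1],d[0])).round(1),np.linalg.norm(d).round(1))
  print('mid end',((A[0]+A[1])/2).round(1))
# orange: handle top face ends
t=lambda a:np.array(a,float)/4+[160,150]-.4
s=lambda a:np.array(a,float)/4+[130,160]-.4
print("stud dot", plane(T,t([[306,235]]),74),plane(S,s([[352,213]]),74))
for p,q in((T,t([[290,200],[318,274]])),(S,s([[334,184],[372,244]]))):
  P=plane(p,q,74);d=P[1]-P[0];print(P.round(1),np.degrees(np.arctan2(d[1],d[0])),np.linalg.norm(d))
E
```

```text
top [[ 586.4    3.5   27. ]
 [ 510.7   -5.6   27. ]
 [ 615.1 -203.3   27. ]
 [ 543.1 -213.6   27. ]
 [ 597.9 -132.3   27. ]
 [ 540.3 -139.2   27. ]]
scene [[ 585.8    4.    27. ]
 [ 510.6   -5.    27. ]
 [ 616.7 -202.1   27. ]
 [ 546.9 -212.5   27. ]
 [ 598.3 -132.1   27. ]
 [ 541.6 -138.6   27. ]]
-82.1 208.8
-81.2 210.6
-173.2 76.2
mid end [548.6  -1.   27. ]
-81.5 208.4
-80.1 210.7
-173.2 75.8
mid end [ 5.482e+02 -5.000e-01  2.700e+01]
stud dot [[530.38275169 244.72331635  74.        ]] [[531.02067905 245.70189979  74.        ]]
[[552.  254.8  74. ]
 [506.4 237.1  74. ]] -158.87124387809664 48.88974033889165
[[550.2 253.4  74. ]
 [510.9 237.3  74. ]] -157.78396123339087 42.43790026148435
```

```bash
cat >> h.py <<'E'
from scipy.spatial.transform import Rotation as Ro
def st():
    s=robot.state();r=s['ee_rot'];R=Ro.from_euler('xyz',r).as_matrix()
    print('t',round(s['time_s'],2),'pos',s['position'].round(1),'rpy',r.round(3),'F',s['ft_force'].round(1),'M',s['wrist_torque'].round(2),'w',round(s['gripper_width']*85.4,1),'q',s['joints'].round(2));return s,R
def go(xyz,yaw=None):
    s,R=st();print('units',(R.T@(np.array(xyz)-s['position'])/25).round(3),'turn',None if yaw is None else round(s['ee_rot'][2]-yaw,3))
E
python3 - <<'E'
from h import *
T=robot.camera_params('top');S=robot.camera_params('scene')
o1,d1=ray(T,[[203,145]]);o2,d2=ray(S,[[175,160]])
A=np.c_[d1[0],-d2[0]];k=np.linalg.lstsq(A,o2-o1,rcond=None)[0];print(o1+k[0]*d1[0],o2+k[1]*d2[0])
print(plane(T,[[209,235],[274,185]],66))
E
python3 -m crank '[0.79,0.17,-0.19,0, 0.79,0.17,-0.19,0, 0.79,0.17,-0.19,0, 0.79,0.17,-0.19,0, 0.79,0.17,-0.19,0]' 85
```

```text
[694.58188836 331.05097041  61.56509666] [694.65752767 329.71114881  61.40933491]
[[466.28226738 309.68518981  66.        ]
 [590.75538366 153.09858471  66.        ]]
time_s: 0.57
position: [285.4, 423.5, 382.9]
ee_rot: [-1.571, 0.0, -0.397]
ft_force: [0.9, 0.5, 0.1]
gripper_width: 0.997
```

```bash
for i in 1 2 3; do python3 -m crank '[0.79,0.17,-0.19,0, 0.79,0.17,-0.19,0, 0.79,0.17,-0.19,0, 0.79,0.17,-0.19,0, 0.79,0.17,-0.19,0]'; done; python3 -m crank '[0,0,0,-0.11,0,0,0,-0.11,0,0,0,-0.11,0,0,0,-0.11,0,0,0,-0.11]';python3 -m crank '[0,0,0,-0.11,0,0,0,-0.11,0,0,0,0]'
python3 - <<'E'
from h import *
go([530.7,245.2,318],0.375)
W=robot.camera_params('wrist')
cv2.imwrite("pics/wrist1.png",robot.read_camera('wrist')[:,:,::-1])
E
```

```text
time_s: 0.98
position: [367.4, 363.4, 361.7]
ee_rot: [-1.571, 0.0, -0.397]
ft_force: [-0.2, 0.3, -0.4]
gripper_width: 0.993
time_s: 1.4
position: [449.3, 303.3, 340.4]
ee_rot: [-1.571, 0.0, -0.397]
ft_force: [0.9, 1.0, 1.3]
gripper_width: 0.996
time_s: 1.82
position: [531.2, 243.3, 319.1]
ee_rot: [-1.571, 0.001, -0.397]
ft_force: [0.5, 1.1, 0.0]
gripper_width: 0.999
time_s: 2.23
position: [530.5, 243.9, 319.2]
ee_rot: [-1.571, 0.001, 0.159]
ft_force: [-0.1, 0.4, -0.1]
gripper_width: 0.995
time_s: 2.48
position: [530.4, 243.9, 319.3]
ee_rot: [-1.571, 0.001, 0.377]
ft_force: [0.4, 0.3, 0.7]
gripper_width: 0.99
t 2.48 pos [530.4 243.9 319.3] rpy [-1.571e+00  1.000e-03  3.770e-01] F [0.4 0.3 0.7] M [-0.    0.05 -0.04] w 84.5 q [ 0.37  0.26  1.34  0.    1.54 -1.58]
units [0.029 0.052 0.043] turn 0.002
```

View pics/wrist1.png

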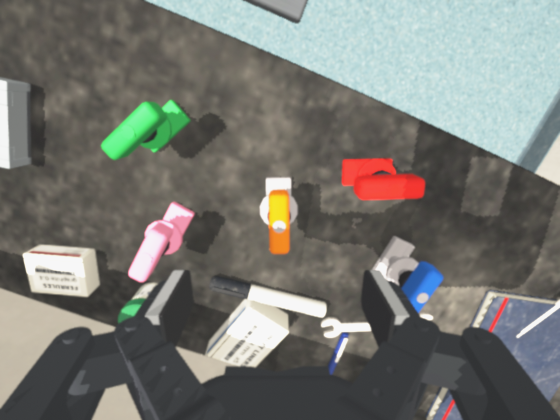

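```bash
python3 - <<'E'
from h import *
im=cv2.imread("pics/wrist1.png");hsv=cv2.cvtColor(im,cv2.COLOR_BGR2HSV);p=robot.camera_params('wrist')
m=cv2.inRange(hsv,(8,150,120),(18,255,255));k,l,s,c=cv2.connectedComponentsWithStats(m)
for j in range(1,k):
  if s[j,4]>60: print(s[j],c[j], plane(p,c[j],74))
# predicted corners of the top face
th=.375;u=np.array([np.cos(th),np.sin(th)]);v=np.array([-u[1],u[0]]);o=np.array([530.7,245.2])
print(proj(p,[[*(o+a*u+b*v),74] for a,b in((25,8),(25,-8),(-25,-8),(-25,8),(0,0))]).round(1))
cv2.imwrite("pics/w1c.png",cv2.resize(im[250:420,180:380],None,fx=4,fy=3.5,interpolation=cv2.INTER_CUBIC))
E
```

```text
[269 190  21  64 601] [279.69883527 232.68885191] [[536.13916749 248.0913014   74.        ]]
[[288.9 254.7]
 [268.7 254.8]
 [267.9 193.7]
 [289.6 193.6]
 [278.8 225.3]]
```

```bash
python3 -m crank '[0.04,0.7,0.02,0,0.04,0.8,0.02,0,0,0.8,0,0,0,0.7,0,0,0,0.6,0,0]' 50; python3 -m crank '[0,0.45,0,0,0,0,0,0,0,0,0,0]' 50
python3 - <<'E'
from h import *
st();cv2.imwrite("pics/wrist2.png",robot.read_camera('wrist')[:,:,::-1])
E
```

```text
time_s: 2.95
position: [531.7, 245.5, 228.0]
ee_rot: [-1.571, 0.002, 0.369]
ft_force: [0.5, -0.1, -0.1]
gripper_width: 0.589
time_s: 3.2
position: [531.9, 245.6, 218.2]
ee_rot: [-1.571, 0.001, 0.372]
ft_force: [0.7, 1.0, 0.2]
gripper_width: 0.588
t 3.2 pos [531.9 245.6 218.2] rpy [-1.571e+00  1.000e-03  3.720e-01] F [0.7 1.  0.2] M [-0.03  0.01 -0.01] w 50.2 q [ 0.37  0.36  1.43  0.    1.35 -1.57]
```

View pics/wrist2.png

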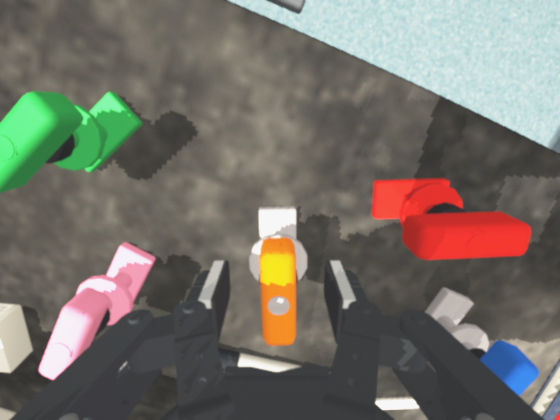

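The orange handle is centred between the open pads, with its dot at (279,306) and the pads at columns 220 and 335. Closing now.

```bash
python3 -m crank '[0,0,0,0,0,0,0,0,0,0,0,0,0,0,0,0,0,0,0,0]' 0 60;  python3 -m crank '[0,0,0,0,0,0,0,0]';python3 -m crank '[0,-0.4,0,0,0,-0.8,0,0,0,-0.8,0,0,0,-0.8,0,0,0,-0.8,0,0]'
python3 - <<'E'
from h import *
st();cv2.imwrite("pics/wrist3.png",robot.read_camera('wrist')[:,:,::-1])
u=np.array([np.cos(np.radians(-82.3)),np.sin(np.radians(-82.3))]);o=np.array([548.4,-.8])+105*u
print(o,o-60*u,o+56*u)
go([*(o-60*u),308],-1.436)
E
```

```text
time_s: 3.67
position: [532.2, 245.8, 219.9]
ee_rot: [-1.571, -0.002, 0.373]
ft_force: [-0.6, 0.5, 5.5]
gripper_width: 0.189
time_s: 3.83
position: [532.3, 245.8, 219.9]
ee_rot: [-1.571, -0.002, 0.373]
ft_force: [-0.5, 0.6, 6.1]
gripper_width: 0.196
time_s: 4.25
position: [531.8, 245.5, 309.4]
ee_rot: [-1.571, 0.001, 0.373]
ft_force: [0.2, 0.4, -2.6]
gripper_width: 0.193
t 4.25 pos [531.8 245.5 309.4] rpy [-1.571e+00  1.000e-03  3.730e-01] F [ 0.2  0.4 -2.6] M [ 0.01 -0.01 -0.  ] w 16.5 q [ 0.37  0.27  1.35 -0.    1.52 -1.57]
[ 562.46854947 -104.85323597] [554.42937834 -45.39424399] [ 569.97177585 -160.34829515]
t 4.3 pos [532.4 245.7 314.4] rpy [-1.571 -0.006  0.373] F [ 0.8 -0.6  3.1] M [ 0.06 -0.12  0.  ] w 16.4 q [ 0.37  0.27  1.34 -0.    1.53 -1.57]
units [ -3.426   0.236 -11.165] turn 1.809
```

View pics/wrist3.png

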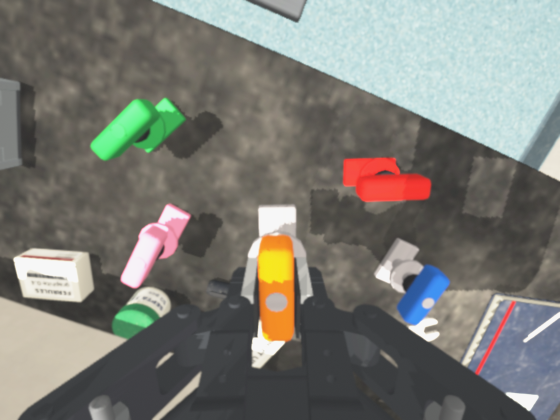

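```bash
for i in 1 2; do python3 -m crank '[-0.245,0,-0.8,0,-0.245,0,-0.8,0,-0.245,0,-0.8,0,-0.245,0,-0.8,0,-0.245,0,-0.8,0]'; done; python3 -m crank '[-0.245,0,-0.8,0,-0.245,0,-0.8,0,-0.245,0,-0.8,0,-0.245,0,-0.75,0]';
for i in 1 2 3; do python3 -m crank '[0,0,0,0.12,0,0,0,0.12,0,0,0,0.12,0,0,0,0.12,0,0,0,0.12]';done; python3 -m crank '[0,0,0,0.009,0,0,0,0,0,0,0,0]'
python3 - <<'E'
from h import *
cv2.imwrite("pics/wrist4.png",robot.read_camera('wrist')[:,:,::-1]);
go([554.4,-45.4,308],-1.436)
cv2.imwrite("pics/top4.png",robot.read_camera('top')[:,:,::-1])
cv2.imwrite("pics/scene4.png",robot.read_camera('scene')[:,:,::-1])
E
```

```text
time_s: 4.72
position: [539.7, 140.3, 307.7]
ee_rot: [-1.571, 0.001, 0.373]
ft_force: [0.2, -0.1, -1.7]
gripper_width: 0.192
time_s: 5.13
position: [547.6, 36.0, 307.7]
ee_rot: [-1.57, 0.001, 0.373]
ft_force: [0.0, -0.0, -1.9]
gripper_width: 0.196
time_s: 5.47
position: [553.5, -46.4, 307.7]
ee_rot: [-1.57, 0.001, 0.373]
ft_force: [-0.2, 0.3, -2.2]
gripper_width: 0.197
time_s: 5.88
position: [553.6, -45.3, 307.6]
ee_rot: [-1.571, 0.001, -0.233]
ft_force: [0.5, 0.1, -2.2]
gripper_width: 0.189
time_s: 6.3
position: [553.6, -45.2, 307.6]
ee_rot: [-1.572, 0.001, -0.833]
ft_force: [0.0, 0.6, -1.7]
gripper_width: 0.195
time_s: 6.72
position: [553.6, -45.2, 307.6]
ee_rot: [-1.572, 0.0, -1.433]
ft_force: [0.4, -0.5, -1.3]
gripper_width: 0.192
time_s: 6.97
position: [553.7, -45.2, 308.1]
ee_rot: [-1.571, 0.0, -1.432]
ft_force: [0.8, 1.0, -2.0]
gripper_width: 0.191
t 7.02 pos [553.7 -45.2 308.2] rpy [-1.571  0.    -1.433] F [-0.4 -0.4 -2.8] M [ 0.06 -0.03 -0.05] w 16.5 q [-0.15  0.19  1.45  0.    1.51 -0.29]
units [0.012 0.006 0.027] turn 0.003
```

View pics/wrist4.png

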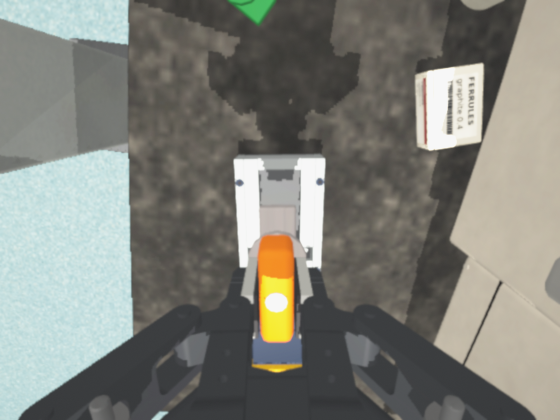

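View pics/scene4.png

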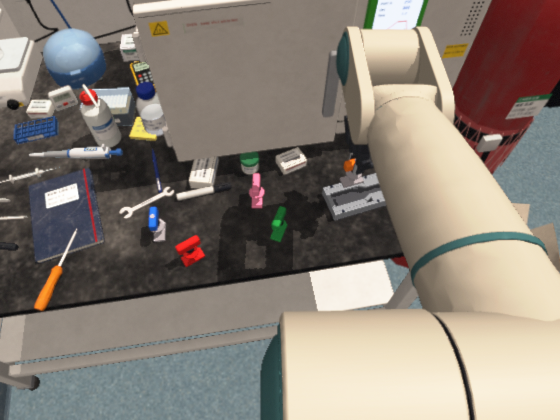

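```bash
python3 - <<'E'
from h import *
im=cv2.imread("pics/wrist4.png");p=robot.camera_params('wrist')
cv2.imwrite("pics/w4c.png",cv2.resize(im[140:290,210:350],None,fx=5,fy=4,interpolation=cv2.INTER_CUBIC))
E
```

```text
(no output)
```

View pics/w4c.png

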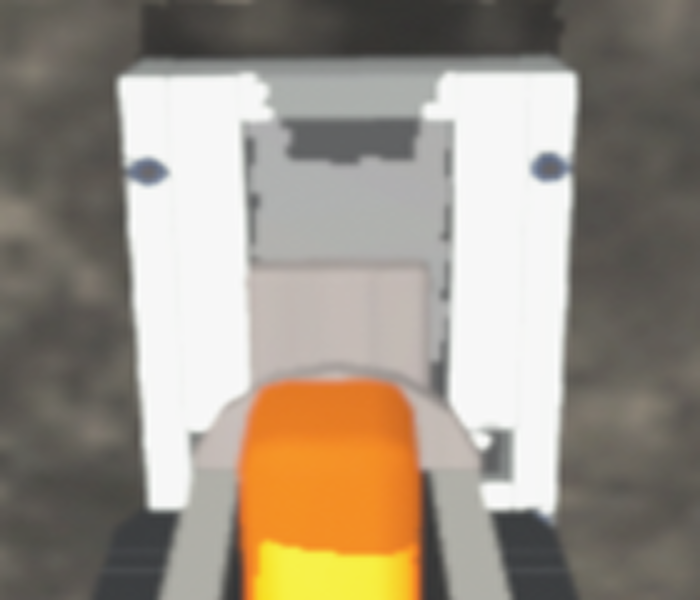

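```bash
python3 - <<'E'
from h import *
p=robot.camera_params('wrist');s,R=st()
c=lambda a:np.array(a,float)/[5,4]+[210,140]-.4
P=plane(p,c([[119,75],[577,72],[148,508],[556,512],[245,118],[452,118]]),27)[:,:2]
print(P.round(1))
for a,b in((0,2),(1,3),(1,0)):
    d=P[b]-P[a];print(np.degrees(np.arctan2(d[1],d[0])),np.linalg.norm(d))
mid=(P[0]+P[1])/2
for ang in(-81.5,-82.3,-83):
    u=np.array([np.cos(np.radians(ang)),np.sin(np.radians(ang))]);v=np.array([-u[1],u[0]])
    print(ang,(P[:4]-mid)@v, (P-mid)@u-105)
zb=s['position'][2]-220
H=plane(p,c([[247,265],[430,265]]),zb+8)[:,:2];print('head',H,H.mean(0),'centre est',H.mean(0)+23*u)
E
```

```text
t 7.12 pos [553.7 -45.2 308.3] rpy [-1.571  0.    -1.434] F [-0.4 -0.2 -2.4] M [-0.04  0.02 -0.02] w 16.3 q [-0.15  0.19  1.45  0.    1.51 -0.28]
[[ 512.2   -6.5]
 [ 587.5    4.5]
 [ 526.8 -106.8]
 [ 602.9  -97.4]
 [ 534.   -12.6]
 [ 568.5   -7.9]]
-81.7431782285398 101.32170129388338
-81.39148433480808 103.0345242224878
-171.69268763672216 76.09195438106805
-81.5 [-38.04576204  38.04576204 -38.47579647  38.24090474] [-105.12794966 -104.87205034   -3.80716096   -1.83771091  -95.83999674
  -95.43833959]
-82.3 [-38.04383995  38.04383995 -37.05917334  39.67754766] [-104.5967354  -105.4032646    -3.27981882   -2.38169317  -95.59837717
  -95.68205642]
-83 [-38.03607404  38.03607404 -35.81369206  40.92827445] [-104.13198387 -105.86801613   -2.83465828   -2.87409224  -95.38846197
  -95.89680043]
head [[539.4122885  -22.27946394]
 [562.32585024 -19.12726999]] [550.86906937 -20.70336696] centre est [553.67206427 -43.53192845]
```

```bash
python3 -m crank '[0,0.4,0.1,-0.01,0,0.6,0,0,0,0.6,0,0,0,0.5,0,0,0,0,0,0]'; python3 -m crank '[0,0,0,0]'
python3 - <<'E'
from h import *
go([556.2,-45.5,228],-1.424)
cv2.imwrite("pics/wrist5.png",robot.read_camera('wrist')[:,:,::-1]);
E
```

```text
time_s: 7.53
position: [555.4, -44.7, 252.0]
ee_rot: [-1.577, 0.002, -1.425]
ft_force: [-1.9, -0.3, -2.5]
gripper_width: 0.193
time_s: 7.62
position: [556.1, -44.8, 255.0]
ee_rot: [-1.573, 0.001, -1.425]
ft_force: [0.4, 0.4, -1.6]
gripper_width: 0.193
t 7.62 pos [556.1 -44.8 255. ] rpy [-1.573e+00  1.000e-03 -1.425e+00] F [ 0.4  0.4 -1.6] M [-0.01  0.02  0.  ] w 16.5 q [-0.15  0.24  1.49  0.    1.41 -0.29]
units [2.70e-02 1.08e+00 1.00e-03] turn -0.001
```

View pics/wrist5.png

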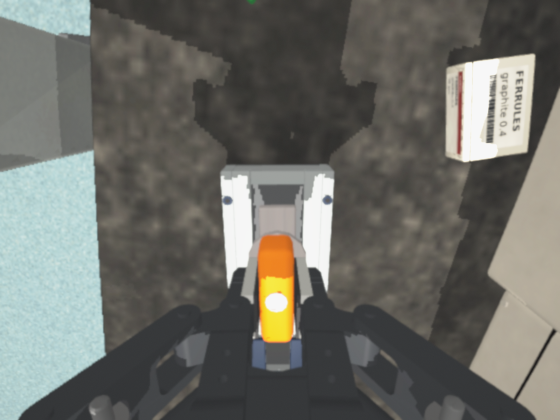

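The stud at column 277 lines up with the rail's middle, whose edges are at columns 222 and 333. Lowering.

```bash
python3 -m crank '[0.02,0.27,0,0,0,0.27,0,0,0,0.27,0,0,0,0.22,0,0,0,0,0,0]'; python3 -m crank '[0,0,0,0,0,0,0,0]'
python3 - <<'E'
from h import *
go([573.0,-160.3,228],-1.424)
cv2.imwrite("pics/wrist6.png",robot.read_camera('wrist')[:,:,::-1]);
E
```

```text
time_s: 8.08
position: [555.8, -45.3, 228.4]
ee_rot: [-1.573, 0.001, -1.426]
ft_force: [0.5, -0.5, -2.1]
gripper_width: 0.188
time_s: 8.25
position: [556.4, -45.4, 230.4]
ee_rot: [-1.57, -0.0, -1.426]
ft_force: [0.6, 0.6, -1.7]
gripper_width: 0.19
t 8.25 pos [556.4 -45.4 230.4] rpy [-1.57  -0.    -1.426] F [ 0.6  0.6 -1.7] M [ 0.04 -0.02 -0.  ] w 16.2 q [-0.15  0.27  1.51  0.    1.36 -0.29]
units [ 4.644  0.096 -0.007] turn -0.002
```

View pics/wrist6.png

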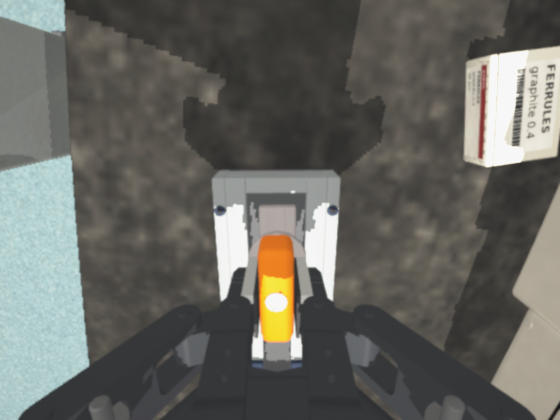

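```bash
python3 -m crank '[0,0.12,0,0,0,0,0,0,0,0,0,0]'; python3 -m crank '[0.3,0,0,0,0.4,0,0,0,0.4,0,0,0,0.4,0,0,0,0.3,0,0,0]'
python3 - <<'E'
from h import *
go([573.0,-160.3,228],-1.424)
cv2.imwrite("pics/wrist7.png",robot.read_camera('wrist')[:,:,::-1]);
E
```

```text
time_s: 8.55
position: [556.3, -45.4, 227.1]
ee_rot: [-1.571, 0.0, -1.426]
ft_force: [-0.6, 0.7, -2.2]
gripper_width: 0.191
time_s: 8.97
position: [562.9, -91.6, 227.3]
ee_rot: [-1.571, -0.0, -1.427]
ft_force: [-0.5, -0.5, -1.5]
gripper_width: 0.196
t 8.97 pos [562.9 -91.6 227.3] rpy [-1.571 -0.    -1.427] F [-0.5 -0.5 -1.5] M [ 0.02 -0.01 -0.04] w 16.7 q [-0.23  0.31  1.48 -0.    1.36 -0.37]
units [ 2.778 -0.029  0.004] turn -0.003
```

View pics/wrist7.png

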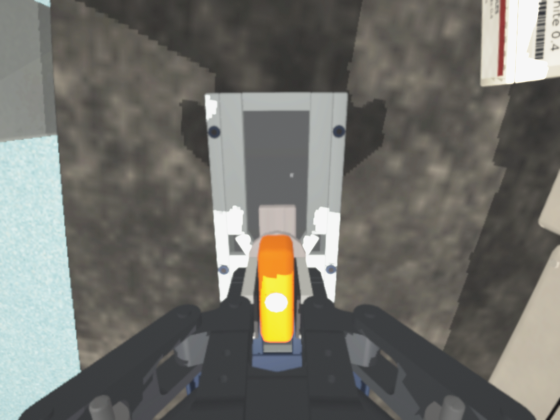

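Head is under the lips and centred: rail edges are at columns 206 and 348, stud at 277. Sliding on.

```bash
python3 -m crank '[0.3,0,0,0,0.3,0,0,0,0.3,0,0,0,0.3,0,0,0,0.3,0,0,0]'; python3 -m crank '[0.3,0,0,0,0.3,0,0,0,0.3,0,0,0,0.2,0,0,0,0,0,0,0]'
python3 - <<'E'
from h import *
go([573.0,-160.3,228],-1.424)
p=robot.camera_params('wrist')
im=robot.read_camera('wrist')[:,:,::-1]
cv2.imwrite("pics/wrist8.png",im)
# rail end expected z=27
print(proj(p,[[512,-6.5,27],[587.5,4.5,27]]))
E
```

```text
time_s: 9.43
position: [568.3, -127.7, 227.2]
ee_rot: [-1.571, 0.0, -1.426]
ft_force: [0.8, 0.6, -1.8]
gripper_width: 0.188
time_s: 9.85
position: [572.3, -155.3, 227.2]
ee_rot: [-1.571, -0.0, -1.427]
ft_force: [0.3, 0.7, -2.2]
gripper_width: 0.193
t 9.85 pos [ 572.3 -155.3  227.2] rpy [-1.571 -0.    -1.427] F [ 0.3  0.7 -2.2] M [-0.02  0.06  0.05] w 16.5 q [-0.33  0.37  1.4  -0.    1.37 -0.47]
units [ 0.203 -0.032  0.   ] turn -0.003
[[195.29229968 -51.11709879]
 [356.82417416 -51.27523646]]
```

View pics/wrist8.png

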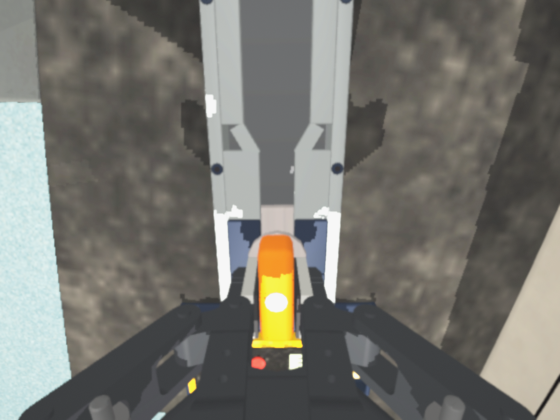

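```bash
python3 - <<'E'
from h import *
p=robot.camera_params('wrist');u=np.array([.146,-.989]);o=np.array([564.8,-104.9])
for n,q,z in (("funnel end -8",[[259,152],[296,150]],27),("tine 30",[[228,220],[326,219]],31),("head end",[[262,206],[293,206]],15.5)):
    X=plane(p,q,z)[:,:2];print(n,((X-o)@u).round(1),((X-o)@[.989,.146]).round(1))
E
```

```text
funnel end -8 [ -9.7 -10.7] [-9.5 11.1]
tine 30 [29.2 28.7] [-28.3  29.1]
head end [25.6 25.7] [-9.  10.6]
```

```bash
python3 -m crank '[0.1,0,0,0,0.08,0,0,0,0,0,0,0,0,0,0,0,0,0,0,0]'; python3 - <<'E'
from h import *
T=robot.camera_params('top');S=robot.camera_params('scene')
for a,b in(([645,330],[712,245]),([522,330],[590,305]),([549,233],[588,186]),([500,128],[515,85])):
    o1,d1=ray(T,[np.array(a)/5+[319.6,149.6]]);o2,d2=ray(S,[np.array(b)/5+[309.6,139.6]])
    k=np.linalg.lstsq(np.c_[d1[0],-d2[0]],o2-o1,rcond=None)[0];print((o1+k[0]*d1[0]).round(0),(o2+k[1]*d2[0]).round(0))
st()
E
```

```text
time_s: 10.32
position: [572.9, -158.5, 227.2]
ee_rot: [-1.571, 0.0, -1.426]
ft_force: [-0.9, 0.1, -0.4]
gripper_width: 0.191
[ 518. -282.   49.] [ 522. -277.   48.]
[ 527. -234.    1.] [ 527. -235.    1.]
[ 572. -241.   32.] [ 572. -241.   32.]
[ 621. -213.   53.] [ 620. -216.   53.]
t 10.32 pos [ 572.9 -158.5  227.2] rpy [-1.571  0.    -1.426] F [-0.9  0.1 -0.4] M [-0.02  0.06  0.04] w 16.3 q [-0.33  0.37  1.4   0.    1.37 -0.48]
```

```bash
for i in 1 2; do python3 -m crank '[0,0,0,-0.121,0,0,0,-0.121,0,0,0,-0.121,0,0,0,-0.121,0,0,0,-0.121]'; done;  python3 -m crank '[0,0,0,-0.121,0,0,0,-0.121,0,0,0,-0.121,0,0,0,0]'; python3 -m crank '[0,0.04,0,0,0,0.03,0,0,0,0,0,0]'
python3 - <<'E'
from h import *
st()
cv2.imwrite("pics/wrist9.png",robot.read_camera('wrist')[:,:,::-1])
E
```

```text
time_s: 10.73
position: [572.9, -158.5, 227.2]
ee_rot: [-1.571, 0.0, -0.815]
ft_force: [0.1, -0.5, -2.1]
gripper_width: 0.196
time_s: 11.15
position: [572.9, -158.5, 227.2]
ee_rot: [-1.571, -0.0, -0.21]
ft_force: [-0.6, -0.1, -1.8]
gripper_width: 0.188
time_s: 11.48
position: [572.9, -158.5, 227.2]
ee_rot: [-1.571, -0.0, 0.152]
ft_force: [1.2, 0.5, -2.3]
gripper_width: 0.19
time_s: 11.73
position: [572.8, -158.6, 225.1]
ee_rot: [-1.571, 0.0, 0.145]
ft_force: [0.4, 0.9, -1.6]
gripper_width: 0.193
t 11.73 pos [ 572.8 -158.6  225.1] rpy [-1.571  0.     0.145] F [ 0.4  0.9 -1.6] M [-0.01  0.    0.02] w 16.5 q [-0.33  0.37  1.4   0.    1.37 -2.05]
```

View pics/wrist9.png

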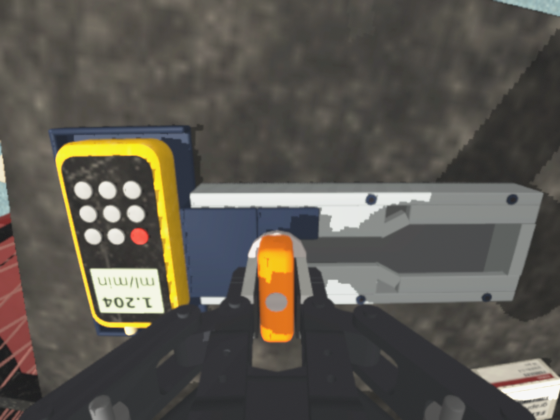

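The handle now stands straight across the rail. I'll lower it until it touches the floor.

```bash
for i in 1 2 3; do python3 -m crank '[0,0.03,0,0,0,0,0,0,0,0,0,0]' | grep -E "pos|force"; done
```

```text
position: [572.9, -158.6, 225.0]
ft_force: [-0.9, -0.0, -0.3]
position: [573.0, -158.6, 225.0]
ft_force: [-2.6, 1.0, 5.8]
position: [573.1, -158.6, 224.9]
ft_force: [-5.0, 1.9, 8.9]
```

```bash
python3 -m crank '[0,-0.05,0,0,0,0,0,0]'; python3 -m crank '[0,0,0,0,0,0,0,0,0,0,0,0,0,0,0,0,0,0,0,0]' 38 20; 
python3 - <<'E'
from h import *
st()
cv2.imwrite("pics/wrist10.png",robot.read_camera('wrist')[:,:,::-1])
E
```

```text
time_s: 12.7
position: [573.0, -158.7, 224.9]
ee_rot: [-1.571, -0.001, 0.147]
ft_force: [-0.2, 1.1, 2.5]
gripper_width: 0.197
time_s: 13.12
position: [572.8, -158.7, 224.3]
ee_rot: [-1.571, 0.0, 0.147]
ft_force: [0.6, -0.3, 1.0]
gripper_width: 0.446
t 13.12 pos [ 572.8 -158.7  224.3] rpy [-1.571  0.     0.147] F [ 0.6 -0.3  1. ] M [-0.02 -0.03  0.01] w 38.1 q [-0.33  0.37  1.4   0.    1.37 -2.05]
```

View pics/wrist10.png

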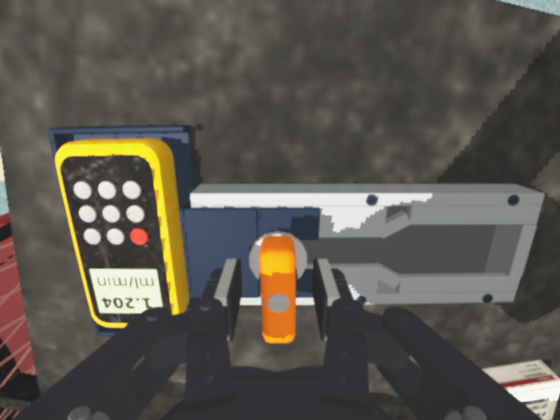

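The stud is free and still stands upright across the rail. Now I'll raise the gripper clear and check.

```bash
for i in 1 2; do python3 -m crank '[0,-0.4,0,0,0,-0.4,0,0,0,-0.5,0,0,0,-0.6,0,0,0,-0.4,0,0]'; done;python3 -m crank '[0,0,0,0,0,0,0,0,0,0,0,0]'
python3 - <<'E'
from h import *
st()
p=robot.camera_params('wrist')
im=robot.read_camera('wrist')[:,:,::-1].copy();cv2.imwrite("pics/wrist11.png",im)
u=np.array([.146,-.989]);o=np.array([564.8,-104.9])
hsv=cv2.cvtColor(im,cv2.COLOR_BGR2HSV);m=cv2.inRange(hsv,(6,150,120),(22,255,255));m[:,:220]=0
k,l,s,c=cv2.connectedComponentsWithStats(m)
for j in range(1,k):
  if s[j,4]>100:
    r=cv2.minAreaRect(np.argwhere(l==j)[:,::-1].astype(np.float32));print(s[j],r)
im2=robot.read_camera('scene')[:,:,::-1];cv2.imwrite("pics/scene11.png",im2)
E
```

```text
time_s: 13.58
position: [573.1, -158.8, 285.2]
ee_rot: [-1.572, -0.003, 0.147]
ft_force: [0.4, -0.2, 0.1]
gripper_width: 0.447
time_s: 14.0
position: [572.9, -158.7, 341.5]
ee_rot: [-1.571, -0.001, 0.147]
ft_force: [0.1, -0.9, -0.1]
gripper_width: 0.444
time_s: 14.25
position: [572.7, -158.6, 338.5]
ee_rot: [-1.57, 0.001, 0.147]
ft_force: [-1.0, -0.2, -0.2]
gripper_width: 0.443
t 14.25 pos [ 572.7 -158.6  338.5] rpy [-1.57e+00  1.00e-03  1.47e-01] F [-1.  -0.2 -0.2] M [0.04 0.03 0.04] w 37.9 q [-0.33  0.28  1.28  0.    1.58 -2.05]
[267 183  21  62 548] ((277.0, 213.5), (61.0, 20.0), 90.0)
```

View pics/wrist11.png

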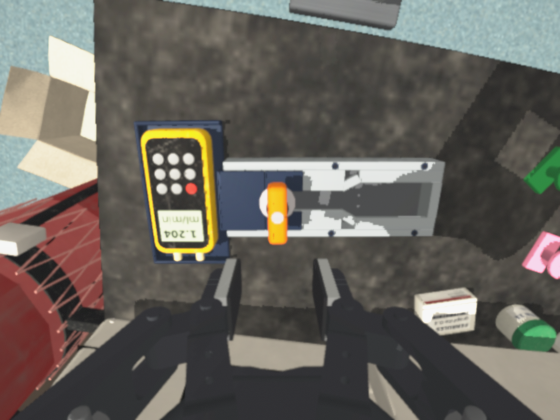

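View pics/scene11.png

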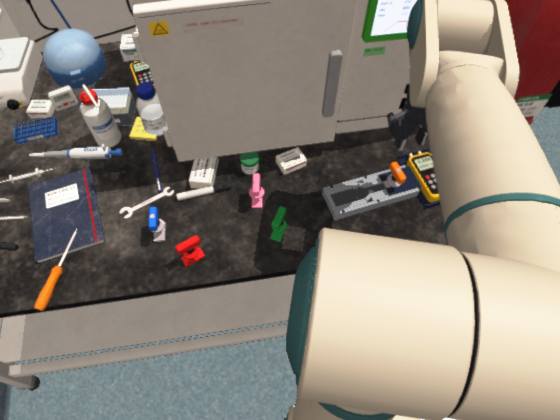

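```bash
python3 - <<'E'
from h import *
p=robot.camera_params('wrist');u=np.array([.146,-.989]);o=np.array([564.8,-104.9]);v=[.989,.146]
for n,q,z in (("dot",[[277,217]],79),("tine x=30",[[302,172]],31),("end x=-105",[[443,162],[434,236]],27)):
    X=plane(p,q,z)[:,:2]-o;print(n,(X@u).round(1),(X@v).round(1))
robot.hand_in()
E
```

```text
dot [54.3] [-1.2]
tine x=30 [31.1] [-28.5]
end x=-105 [-102.5 -106.4] [-37.9  37.9]
the job is handed in; nothing more can be done
```

The orange stud is clamped at the seat, and the job is handed in at about 14.4 s of the 51 s allowed. I lowered it into the loading window, slid it upright along the slot, and gave it a quarter turn. I then set it on the floor, let go and raised the gripper clear.

- **Position:** the last wrist picture puts the stem at rail x ≈ 54 mm (seat at 56 mm) and about 1 mm off the slot's centreline. The wrist angle at release put the handle within a degree or two of straight across.
- **Upright:** it stood upright after release, and the wrist force was back to about zero.
- **Blue stud:** it looks untouched in the last scene picture, but I did not re-measure it.
- **Disagreements:** the rail's angle came out at -82.3° in the first views and -81.6° from the wrist camera. I used the wrist value. Later features on the rail agreed with it to about 1–3 mm, well inside the 15 mm tolerance.

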